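# Close a split block on its dowels in a slide-out tray and keep it pressed shut

## Robot

A 7-joint arm with a two-finger parallel gripper is mounted at the origin on a cart in front of the work surface, level with it; the furniture and walls round the work are solid. World frame = base frame: x ahead of the robot, y to its left, z up, the work surface at z = 0. Lengths are in mm, angles in rad, forces in N, time in s.
With the tool pointing down it reaches from about 425 to 875 mm from the base axis. Payload 4.7 kg.
Tool frame: the origin (TCP) lies where the fingers leave the gripper's body, on its centre line; the fingertips stand 70 mm ahead of it and the grasp point (between the pads) lies 51 mm ahead of it; z points along the fingers, x is the direction in which the jaws open and shut, and the axes are right-handed (so a half turn about z gives the same grasp; the last joint's range is limited). The gripper opens to 87 mm and grips with 3 to 60 N. Pads are 19 mm wide; open, the fingers measure 117 mm over their backs; the gripper's body (75 mm by 190 mm) begins 51 mm behind the grasp point.
Start: joints at [-1.144, 0.321, -0.07, 1.45, 0.023, 1.371, -0.057], TCP at [260.788, 595.406, 292.287] pointing down, gripper open.
Joint ranges: [-2.86, 2.86], [-0.3, 2.09], [-1.38, 1.24], [0.06, 2.45], [-1.56, 4.7], [0.09, 2.05], [-2.69, 2.69]. Speed limits (rad/s): [2.57, 2.57, 3.14, 3.14, 3.14, 3.14, 3.14].

## Interface

Orientations are given as a unit quaternion [x, y, z, w].
In Python, from workcell import read_state, vision, arm gives the robot as it stands. The module is installed in compiled form; this text tells all that it offers.
- The arm moves only by the shell command python3 -m pendant 'ROWS' [FORCE]. ROWS is JSON, a list of rows, each an object of numbers: "fingers": the opening in per cent of the stroke, from 0 (shut) to 100 (fully open); "tx", "ty", "tz": the shift along the world's x, y, z in mm; "rx", "ry", "rz": the turn, a rotation vector about the world's x, y, z in rad. A call has exactly 10 rows; each row shifts and turns the commanded pose from where the row before left it; what a row does not reach is not made up. A row lasts 1/8 s, in which the tool goes at most 62.5 mm and 10.7 degrees, less where a joint would pass 70% of its speed; a pose out of reach is approached as far as the arm can. A call is refused whole if a number of a shift passes 62.5 or a number of a turn 0.188, either way. A call with a gripper value outside its range is refused whole. The fingers move at their own pace and stop on an object; FORCE is the grip in N (left out, the last holds). Time passes only in rows, so rows that do not move let the fingers close, or fill a call up. It gives the time, the measured TCP pose, the force and the opening at its end, in the units of the state.
- read_state(): the state, without advancing time (a new reading comes with each control period).
- vision.snapshot(name): name is "side" or "top"; returns the picture (420x560x3 uint8, red, green, blue); there is no depth.
- vision.camera_info(name): a dict with "fx", "fy", "cx", "cy" (pixels), "extrinsics" (4x4, takes a point from world to camera coordinates). Camera axes: x right, y down, z forward; pixel columns grow to the right and rows downward; lengths in mm; the calibration is good to about 2 mm. A picture is of the moment at which its call begins. camera_info takes no time and is no camera call.
- arm.finish_job(): hands the job in, once; it reports no verdict.
The state is a dict: "clock": time; "qpos": joint angles; "dq": joint speeds; "effort": joint torques, N m; "ee_pos": TCP position; "tcp_rot": TCP orientation; "contact_force": force on the tool from outside, world axes, zero at the start; "moment": the same for the moment, N m; "grip_width": opening from 0.0 (shut) to 1.0 (fully open).
Only numpy, scipy, OpenCV 4.12 (cv2) and the standard library are available. Lean on these libraries where they do the work, as an engineer would, in place of code of your own. Each camera call takes 0.05 s, during which the arm holds its last target.

## Task

Pull the tray of the small grey station out to its stop; in it lies the lower half of a split aluminium block, with two upright dowels and a sprung pad. Take the upper half from the bench by its grip block, fit its two holes over the dowels and press it down against the sprung pad until the two halves meet fully, with the tray still out. Finish while holding it pressed shut: do not let go, and leave the three containers at the back and the small vial beside the station where they stand.

Things in the scene. Friction and masses are not known exactly. Their poses are not given: they have to be found in the camera images.
- station: grey sheet-metal station fixed to the bench, 150 deep (x) x 130 wide (y) x 85 mm high; origin at the centre of its underside; its x axis points away from the robot, out of its back, and the tray comes out of its front along its -x
- tray (a joint): how far the tray is pulled out, in m: 0 shut, 0.110 at its stop; it may start a little open. It slides along the station's -x, takes about 2.5 N to move, and stays where it is left
- tray_handle (a point): middle of the tray's bar handle, a round steel bar 12 mm thick and 80 mm long along the station's y, 55 mm above the bench, 34 mm of free space between it and the tray's white front (front's top 71 mm above the bench); moves with the tray, axes as the station's
- lower_top (a point): centre of the upper face of the lower half, 38 mm above the bench: an aluminium block 54 (x) x 90 (y) x 20 mm fixed in the tray, axes as the station's. Two steel dowels, 8 mm thick, stand 16 mm above this face at y = +33 and -33 mm, their last 6 mm tapered. With the tray fully out this point lies 55 mm in front of the station's front edge
- pad (a joint): sprung pad, 34 x 36 mm, in the middle of the lower half's upper face: how far it is pressed down, in m. At 0 it stands 5 mm proud and carries the unpressed upper half; it yields from 4 N and is flush at 0.005 with 8 N, when the halves meet
- upper_grip (a point): centre of the grip block (40 x, 24 y, 28 mm high) of the loose upper half (about 0.14 kg), 30 mm above its underside; lies on the bench right way up. Below the block an aluminium plate 54 (x) x 90 (y) x 16 mm with 11 mm through holes at y = +33 and -33 mm. Fits either way round. Stands 30 mm above point lower_top when the halves meet, 35 mm on the unpressed pad
- amber_reagent_mid (a point): amber bottle with black cap, 47 mm wide, 98 mm high, one of the three containers at the back; leave alone; point half-way up
- beaker_mid (a point): clear beaker, 56 mm wide, 69 mm high, at the back; leave alone; point half-way up
- wash_reagent_mid (a point): white bottle, 60 mm wide, 128 mm high, at the back; leave alone; point half-way up
- cal_vial_mid (a point): small vial, 25 mm wide, 46 mm high, beside the station; leave alone; point half-way up

How it is judged (in metres and radians):
On the way:
1. the tray is pulled out to its stop (value of joint tray above 0.104 m), for 0.2 s.
At the end, for the whole second after the job is handed in: tray within 10 mm of its stop; upper half on both dowels (centres within 4 mm from above, turned under 0.08 rad, tilted under 0.05 rad), pressed to within 1.8 mm of meeting the lower half, fingers still bearing on it with over 4 N through the last second (value of joint tray above 0.1 m and horizontal distance between upper_grip and lower_top below 0.004 m and angle between the y axis of upper_grip and the y axis of lower_top, either way round below 0.08 rad and angle between the z axis of upper_grip and the z axis of lower_top, either way round below 0.05 rad and z of upper_grip in the frame of lower_top between 0.027 and 0.0318 m and contact force between the fingers and upper_half above 4 N); the arm keeps its last pose, push and grip.
It fails at once if one of the containers at the back or the small vial is shifted by more than 25 mm or knocked over (distance of any of amber_reagent_mid, beaker_mid, wash_reagent_mid, cal_vial_mid from where it was at the start of the episode above 0.025 m).
It also fails if it takes over 58 s, if anything falls off the work surface, if the arm or the gripper's body presses on something with over 40 N, if the wrist force passes 120 N, or if a joint passes its speed limit or range.

## Working session

There is one attempt and no reset: what is moved stays moved. The work goes in short steps, Python scripts to look and compute and a shell command to move; the robot and the scene stay as the last step left them, time stands still between calls to the robot, and variables do not carry over. Pictures are saved under pics/ and viewed, and the job is handed in when it is done.

```bash
mkdir -p pics; python3 - <<'E'
from workcell import read_state, vision
import cv2, numpy as np
s=read_state(); print(s)
for n in ("side","top"):
    im=vision.snapshot(n); cv2.imwrite(f"pics/{n}0.png",im[:,:,::-1]); 
    c=vision.camera_info(n); print(n,c)
E
```

```text
{'clock': 0.0, 'qpos': array([-1.14388652,  0.3217891 , -0.07007058,  1.4516721 ,  0.02260761,
        1.3707829 , -0.05689785]), 'dq': array([ 0.00159168,  0.00119901,  0.00026008, -0.00033631, -0.002269  ,
       -0.00069223,  0.00141918]), 'effort': array([ 6.15458430e-05, -4.91287315e+01, -4.03723642e-01, -3.12531531e+01,
       -6.38803001e-02,  4.33986972e-02,  1.63577861e-04]), 'ee_pos': array([260.65189283, 594.99441683, 291.18474704]), 'tcp_rot': array([ 8.37007906e-01,  5.47190000e-01, -7.48997743e-04,  5.55331843e-04]), 'contact_force': array([ 0.06487806,  0.24456729, -0.05210854]), 'moment': array([ 0.02498027, -0.00920256, -0.04189436]), 'grip_width': 0.9996770120265723}
side {'fx': 439.57463214735066, 'fy': 439.57463214735066, 'cx': 269.8187831207601, 'cy': 202.8277962531108, 'extrinsics': array([[-9.82525354e-01, -1.86098175e-01, -3.37618857e-03,
         5.70266826e+02],
       [-1.50692762e-01,  8.05983762e-01, -5.72435032e-01,
         1.81928433e+02],
       [ 1.09250268e-01, -5.61923165e-01, -8.19943129e-01,
         7.93925637e+02],
       [ 0.00000000e+00,  0.00000000e+00,  0.00000000e+00,
         1.00000000e+00]])}
top {'fx': 491.82700009998, 'fy': 491.82700009998, 'cx': 283.28005639803325, 'cy': 210.12924055252174, 'extrinsics': array([[ 7.16710786e-02, -9.97407282e-01,  6.47848715e-03,
        -1.14705480e+02],
       [-9.73415847e-01, -7.13607906e-02, -2.17644727e-01,
         5.82471684e+02],
       [ 2.17542745e-01,  9.29257025e-03, -9.76006558e-01,
         1.02084394e+03],
       [ 0.00000000e+00,  0.00000000e+00,  0.00000000e+00,
         1.00000000e+00]])}
```

View pics/side0.png

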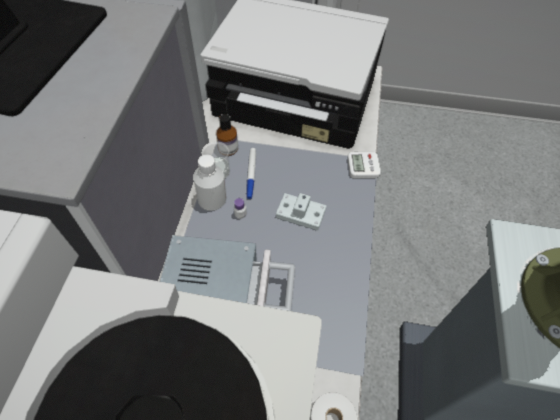

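View pics/top0.png

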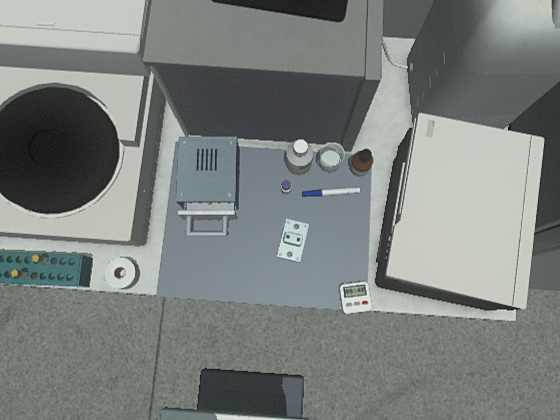

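The top view (up = +x, left = +y) shows the station at about (208,170), its tray handle at (207,232) and the upper half at (293,240). The vial is at (286,186) and the containers are at (300,155), (331,157) and (362,160). I'll enlarge crops to measure.

```bash
python3 - <<'E'
import cv2
t=cv2.imread("pics/top0.png"); s=cv2.imread("pics/side0.png")
cv2.imwrite("pics/t_a.png",cv2.resize(t[125:275,165:320],None,fx=5,fy=4,interpolation=cv2.INTER_CUBIC)[:600,:775])
cv2.imwrite("pics/s_a.png",cv2.resize(s[180:330,155:335],None,fx=4,fy=4,interpolation=cv2.INTER_CUBIC))
E
```

```text
(no output)
```

View pics/t_a.png

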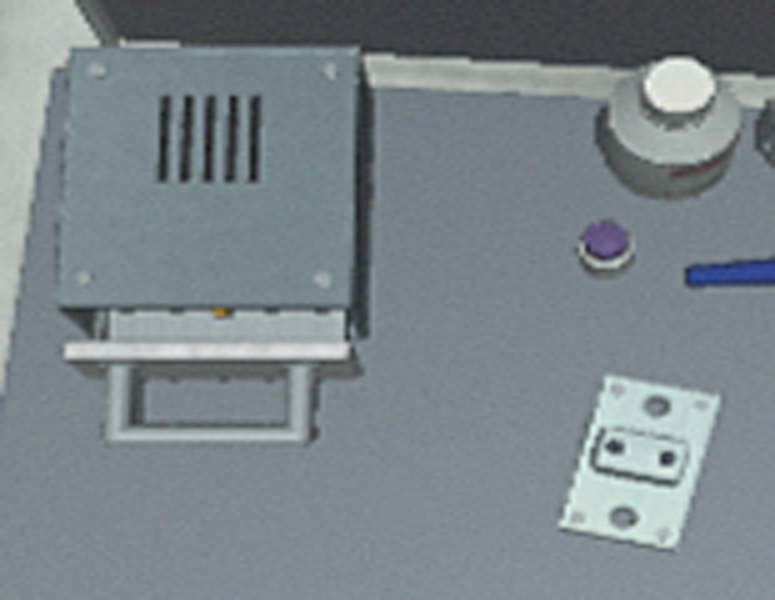

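View pics/s_a.png

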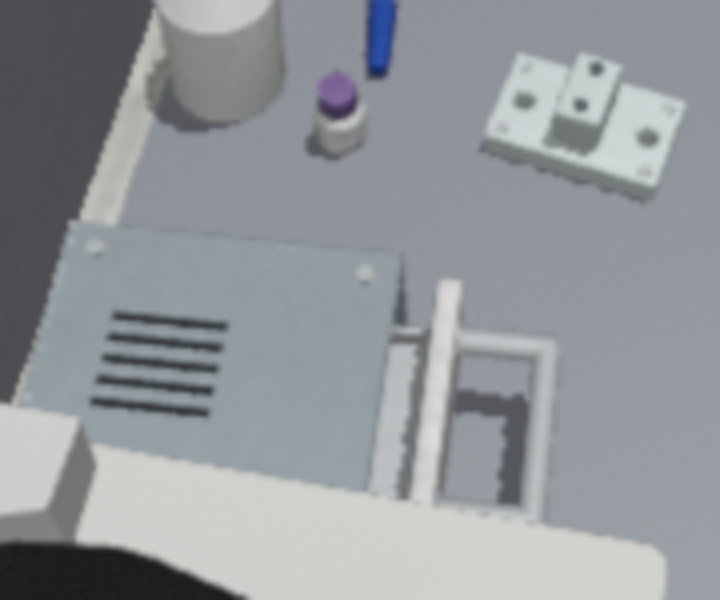

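The crops show the tray open by about 20 mm. The handle bar runs along station y at crop row ~437, and the plate with its two holes and grip block is clear in both views. Next I turn the pixels into points.

```bash
cat > h.py <<'E'
import numpy as np, cv2
from workcell import read_state, vision
def ray(n,u,v):
    c=vision.camera_info(n); E=c["extrinsics"]; R=E[:3,:3]; t=E[:3,3]
    d=R.T@np.array([(u-c["cx"])/c["fx"],(v-c["cy"])/c["fy"],1.]); return -R.T@t,d
def onz(n,u,v,z):
    o,d=ray(n,u,v); return o+d*(z-o[2])/d[2]
def tri(u1,v1,u2,v2):
    o1,d1=ray("top",u1,v1);o2,d2=ray("side",u2,v2)
    s=np.linalg.lstsq(np.stack([d1,-d2],1),o2-o1,rcond=None)[0]
    a=o1+d1*s[0];b=o2+d2*s[1]; return (a+b)/2,np.linalg.norm(a-b)
def proj(n,p):
    c=vision.camera_info(n); q=c["extrinsics"]@np.r_[p,1]; return c["fx"]*q[0]/q[2]+c["cx"],c["fy"]*q[1]/q[2]+c["cy"]
E
python3 - <<'E'
from h import *
np.set_printoptions(precision=1,suppress=True)
T=lambda X,Y:(165+X/5-.4,125+Y/4-.375)
S=lambda X,Y:(155+X/4-.375,180+Y/4-.375)
P=[onz("top",*T(*q),85) for q in [(70,48),(360,47),(352,308),(60,306)]]
for p in P:print("st",p)
print("sizes",[np.linalg.norm(P[i]-P[i-1]) for i in range(4)])
c=sum(P)/4; print("centre",c)
for a,b in [((66,350),(350,350))]: pass
h=[onz("top",*T(*q),61) for q in [(108,437),(310,437)]]; print("bar ends top",h)
h=[onz("top",*T(*q),71) for q in [(65,345),(349,345)]]; print("front top edges",h)
print("st corner tri front-right",tri(*T(352,308),*S(401,255)))
print("bar right end tri",tri(*T(313,437),*S(552,343)))
# upper half
t=cv2.imread("pics/top0.png"); s=cv2.imread("pics/side0.png")
for n,im,(x0,y0,x1,y1) in (("top",t,(270,210,320,270)),("side",s,(268,185,335,235))):
    g=im[y0:y1,x0:x1]; gr=cv2.cvtColor(g,cv2.COLOR_BGR2GRAY); th,m=cv2.threshold(gr,0,255,cv2.THRESH_OTSU)
    cs,_=cv2.findContours(m,cv2.RETR_EXTERNAL,cv2.CHAIN_APPROX_NONE); k=max(cs,key=cv2.contourArea)
    r=cv2.minAreaRect(k); print(n,th,cv2.boxPoints(r)+[x0,y0])
Q=[onz("top",*T(*q),16) for q in [(604,376),(720,396),(676,549),(560,526)]]
print("plate",Q,sum(Q)/4,[np.linalg.norm(Q[i]-Q[i-1]) for i in range(4)])
H=[onz("top",*T(*q),16) for q in [(657,406),(623,517)]]; print("holes",H,(H[0]+H[1])/2,np.linalg.norm(H[0]-H[1]),np.arctan2(*(H[1]-H[0])[[1,0]]))
HS=[onz("side",*S(*q),16) for q in [(524,101),(647,137)]]; print("holes side",HS,(HS[0]+HS[1])/2,np.linalg.norm(HS[0]-HS[1]))
G=[onz("top",*T(*q),44) for q in [(597,430),(688,440),(683,473),(592,459)]]
print("grip top",sum(G)/4)
print("gripblk holes mid",sum(onz("top",*T(*q),44) for q in [(615,446),(667,458)])/2, sum(onz("side",*S(*q),44) for q in [(596,69),(581,105)])/2)
print("vial",onz("top",*T(606,238),46))
E
```

```text
st [735.5 173.   85. ]
st [745.7  43.9  85. ]
st [595.9  33.5  85. ]
st [587.7 159.9  85. ]
sizes [np.float64(148.3563996912715), np.float64(129.56995487830065), np.float64(150.16958756170928), np.float64(126.67021778033562)]
centre [666.2 102.6  85. ]
bar ends top [array([521.4, 135.8,  61. ]), array([527.8,  47.7,  61. ])]
front top edges [array([569.2, 158.3,  71. ]), array([578.3,  34.4,  71. ])]
st corner tri front-right (array([598.7,  33.6,  81.7]), np.float64(3.923297988095928))
bar right end tri (array([529.7,  47.6,  50.6]), np.float64(0.1950252283413567))
top 170.0 [[276.7 256.2]
 [286.2 218.3]
 [309.  224. ]
 [299.5 261.9]]
side 172.0 [[275.7 212.9]
 [284.2 187.4]
 [327.1 201.7]
 [318.6 227.2]]
plate [array([580.5, -78.1,  16. ]), array([ 572.7, -132. ,   16. ]), array([ 483.5, -117.5,   16. ]), array([492.7, -64.4,  16. ])] [532.3 -98.   16. ] [np.float64(88.8223542116012), np.float64(54.485705434221366), np.float64(90.31826947584386), np.float64(53.94598420211477)]
holes [array([ 564.7, -103.5,   16. ]), array([499.9, -92.4,  16. ])] [532.3 -98.   16. ] 65.81576612912454 2.9716383998465647
holes side [array([ 566.9, -103.2,   16. ]), array([502.2, -92.8,  16. ])] [534.6 -98.   16. ] 65.53169829887064
grip top [533.8 -97.1  44. ]
gripblk holes mid [532.9 -97.6  44. ] [534.4 -98.2  44. ]
vial [654.2 -73.4  46. ]
```

Sizes agree: station 148–150 × 127–130, plate 54 × 90, hole spacing 65.7. Working values:
- **Station:** yaw is about 0.075.
- **Handle bar:** middle is about (524.6, 91.8).
- **Upper half:** centre is about (533.4, −98), with its long axis at −0.17 rad.

I'll grip the bar from above with the jaws along the station's x.

```bash
python3 -m pendant '[{"fingers":40,"tx":16.5,"ty":-31.4,"rz":-0.068},{"tx":16.5,"ty":-31.4,"rz":-0.068},{"tx":16.5,"ty":-31.4,"rz":-0.068},{"tx":16.5,"ty":-31.4,"rz":-0.068},{"tx":16.5,"ty":-31.4,"rz":-0.068},{"tx":16.5,"ty":-31.4,"rz":-0.068},{"tx":16.5,"ty":-31.4,"rz":-0.068},{"tx":16.5,"ty":-31.4,"rz":-0.068},{"tx":16.5,"ty":-31.4,"rz":-0.068},{"tx":16.5,"ty":-31.4,"rz":-0.068}]' 20
```

```text
invalid input
```

```bash
python3 -m pendant '[{"fingers":40,"tx":16.5,"ty":-31.4,"tz":0,"rx":0,"ry":0,"rz":-0.068},{"fingers":40,"tx":16.5,"ty":-31.4,"tz":0,"rx":0,"ry":0,"rz":-0.068},{"fingers":40,"tx":16.5,"ty":-31.4,"tz":0,"rx":0,"ry":0,"rz":-0.068},{"fingers":40,"tx":16.5,"ty":-31.4,"tz":0,"rx":0,"ry":0,"rz":-0.068},{"fingers":40,"tx":16.5,"ty":-31.4,"tz":0,"rx":0,"ry":0,"rz":-0.068},{"fingers":40,"tx":16.5,"ty":-31.4,"tz":0,"rx":0,"ry":0,"rz":-0.068},{"fingers":40,"tx":16.5,"ty":-31.4,"tz":0,"rx":0,"ry":0,"rz":-0.068},{"fingers":40,"tx":16.5,"ty":-31.4,"tz":0,"rx":0,"ry":0,"rz":-0.068},{"fingers":40,"tx":16.5,"ty":-31.4,"tz":0,"rx":0,"ry":0,"rz":-0.068},{"fingers":40,"tx":16.5,"ty":-31.4,"tz":0,"rx":0,"ry":0,"rz":-0.068}]' 20
```

```text
clock: 1.35
ee_pos: [426.9, 279.3, 292.3]
tcp_rot: [0.972, 0.235, 0.0, -0.0]
contact_force: [0.2, 0.1, -0.0]
grip_width: 0.402
```

```bash
python3 -m pendant '[{"fingers":40,"tx":14,"ty":-26.8,"tz":0,"rx":0,"ry":0,"rz":-0.057},{"fingers":40,"tx":14,"ty":-26.8,"tz":0,"rx":0,"ry":0,"rz":-0.057},{"fingers":40,"tx":14,"ty":-26.8,"tz":0,"rx":0,"ry":0,"rz":-0.057},{"fingers":40,"tx":14,"ty":-26.8,"tz":0,"rx":0,"ry":0,"rz":-0.057},{"fingers":40,"tx":14,"ty":-26.8,"tz":0,"rx":0,"ry":0,"rz":-0.057},{"fingers":40,"tx":14,"ty":-26.8,"tz":0,"rx":0,"ry":0,"rz":-0.057},{"fingers":40,"tx":14,"ty":-26.8,"tz":0,"rx":0,"ry":0,"rz":-0.057},{"fingers":40,"tx":0,"ty":0,"tz":-44,"rx":0,"ry":0,"rz":0},{"fingers":40,"tx":0,"ty":0,"tz":-44,"rx":0,"ry":0,"rz":0},{"fingers":40,"tx":0,"ty":0,"tz":-44,"rx":0,"ry":0,"rz":0}]' 20; python3 - <<'E'
from h import *
im=vision.snapshot("side"); cv2.imwrite("pics/s1.png",cv2.resize(im[180:330,155:335,::-1],None,fx=4,fy=4,interpolation=cv2.INTER_CUBIC))
s=read_state();print(s["ee_pos"],s["tcp_rot"])
E
```

```text
clock: 2.6
ee_pos: [525.0, 91.7, 159.2]
tcp_rot: [0.999, 0.037, 0.001, 0.0]
contact_force: [0.8, 0.2, 0.0]
grip_width: 0.399
[521.26984637  90.98572701 153.32056215] [ 0.99928146  0.03763848 -0.00408235  0.00179879]
```

View pics/s1.png

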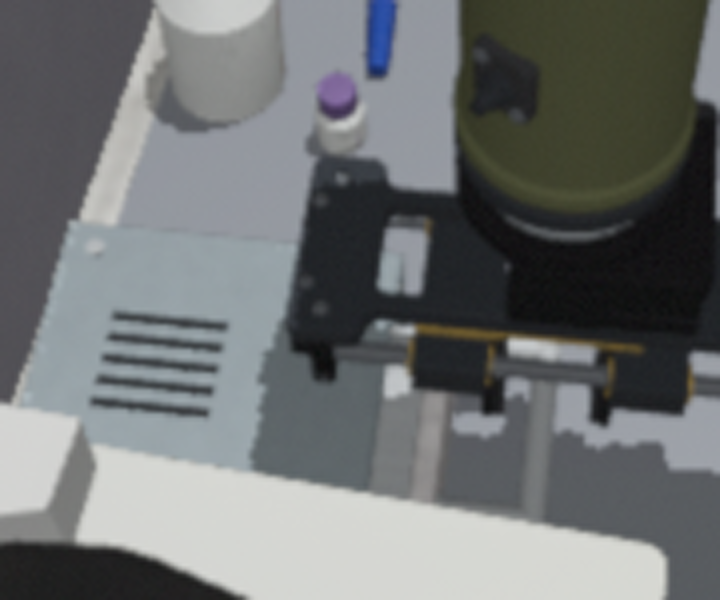

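Fingers straddle the bar (about (540,440) in the crop) with clearance to the white front at (430,440). Next: descend and grip.

```bash
python3 -m pendant '[{"fingers":40,"tx":0,"ty":0,"tz":0,"rx":0,"ry":0,"rz":0},{"fingers":40,"tx":0,"ty":0,"tz":-13,"rx":0,"ry":0,"rz":0},{"fingers":40,"tx":0,"ty":0,"tz":-13,"rx":0,"ry":0,"rz":0},{"fingers":40,"tx":0,"ty":0,"tz":-13,"rx":0,"ry":0,"rz":0},{"fingers":40,"tx":0,"ty":0,"tz":-13,"rx":0,"ry":0,"rz":0},{"fingers":40,"tx":0,"ty":0,"tz":0,"rx":0,"ry":0,"rz":0},{"fingers":5,"tx":0,"ty":0,"tz":0,"rx":0,"ry":0,"rz":0},{"fingers":5,"tx":0,"ty":0,"tz":0,"rx":0,"ry":0,"rz":0},{"fingers":5,"tx":0,"ty":0,"tz":0,"rx":0,"ry":0,"rz":0},{"fingers":5,"tx":0,"ty":0,"tz":0,"rx":0,"ry":0,"rz":0}]' 20
```

```text
clock: 3.9
ee_pos: [524.7, 94.0, 108.8]
tcp_rot: [0.999, 0.039, 0.001, -0.0]
contact_force: [2.6, -0.2, -0.2]
grip_width: 0.126
```

Opening is 11 mm, so the bar is gripped. Next: pull along the station's −x.

```bash
python3 -m pendant '[{"fingers":5,"tx":-4,"ty":-0.3,"tz":0,"rx":0,"ry":0,"rz":0},{"fingers":5,"tx":-8,"ty":-0.6,"tz":0,"rx":0,"ry":0,"rz":0},{"fingers":5,"tx":-8,"ty":-0.6,"tz":0,"rx":0,"ry":0,"rz":0},{"fingers":5,"tx":-8,"ty":-0.6,"tz":0,"rx":0,"ry":0,"rz":0},{"fingers":5,"tx":-8,"ty":-0.6,"tz":0,"rx":0,"ry":0,"rz":0},{"fingers":5,"tx":-8,"ty":-0.6,"tz":0,"rx":0,"ry":0,"rz":0},{"fingers":5,"tx":-8,"ty":-0.6,"tz":0,"rx":0,"ry":0,"rz":0},{"fingers":5,"tx":-8,"ty":-0.6,"tz":0,"rx":0,"ry":0,"rz":0},{"fingers":5,"tx":-8,"ty":-0.6,"tz":0,"rx":0,"ry":0,"rz":0},{"fingers":5,"tx":-4,"ty":-0.3,"tz":0,"rx":0,"ry":0,"rz":0}]' 20
```

```text
clock: 5.15
ee_pos: [451.5, 88.6, 108.8]
tcp_rot: [0.999, 0.04, 0.0, -0.0]
contact_force: [2.7, 1.3, 6.1]
grip_width: 0.13
```

```bash
python3 -m pendant '[{"fingers":5,"tx":-2,"ty":-0.15,"tz":0,"rx":0,"ry":0,"rz":0},{"fingers":5,"tx":-2,"ty":-0.15,"tz":0,"rx":0,"ry":0,"rz":0},{"fingers":5,"tx":-2,"ty":-0.15,"tz":0,"rx":0,"ry":0,"rz":0},{"fingers":5,"tx":-2,"ty":-0.15,"tz":0,"rx":0,"ry":0,"rz":0},{"fingers":5,"tx":-2,"ty":-0.15,"tz":0,"rx":0,"ry":0,"rz":0},{"fingers":5,"tx":-2,"ty":-0.15,"tz":0,"rx":0,"ry":0,"rz":0},{"fingers":5,"tx":-2,"ty":-0.15,"tz":0,"rx":0,"ry":0,"rz":0},{"fingers":5,"tx":0,"ty":0,"tz":0,"rx":0,"ry":0,"rz":0},{"fingers":5,"tx":0,"ty":0,"tz":0,"rx":0,"ry":0,"rz":0},{"fingers":5,"tx":0,"ty":0,"tz":0,"rx":0,"ry":0,"rz":0}]' 20; python3 - <<'E'
from h import *
for n,r in (("top",(slice(125,300),slice(165,320))),("side",(slice(180,330),slice(155,335)))):
    im=vision.snapshot(n); cv2.imwrite(f"pics/{n[0]}2.png",cv2.resize(im[r][:,:,::-1],None,fx=3.4,fy=3.4,interpolation=cv2.INTER_CUBIC))
E
```

```text
clock: 6.4
ee_pos: [437.6, 87.6, 108.7]
tcp_rot: [0.999, 0.04, 0.0, -0.0]
contact_force: [2.0, 0.9, 7.6]
grip_width: 0.125
```

View pics/s2.png

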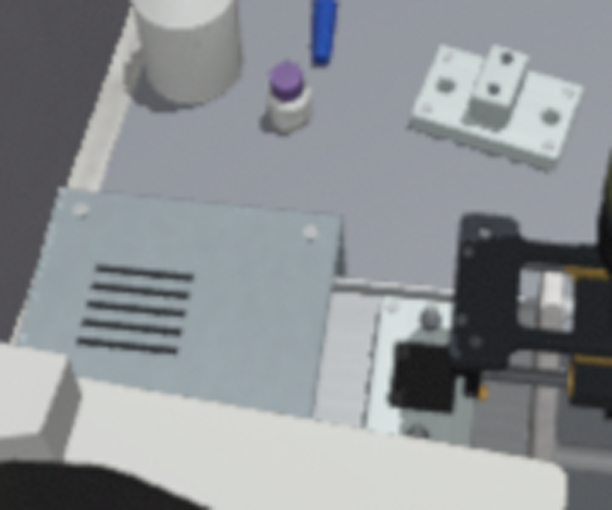

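View pics/t2.png

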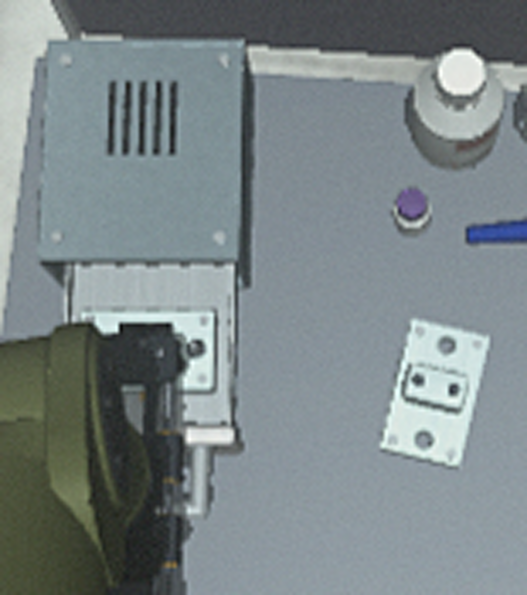

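The tray is nearly out: the lower half and the right dowel show at side (430,318) and top (197,346). I'll keep pulling until the force shows the stop.

```bash
python3 -m pendant '[{"fingers":5,"tx":-1,"ty":-0.1,"tz":0,"rx":0,"ry":0,"rz":0},{"fingers":5,"tx":-1,"ty":-0.1,"tz":0,"rx":0,"ry":0,"rz":0},{"fingers":5,"tx":-1,"ty":-0.1,"tz":0,"rx":0,"ry":0,"rz":0},{"fingers":5,"tx":-1,"ty":0,"tz":0,"rx":0,"ry":0,"rz":0},{"fingers":5,"tx":-1,"ty":-0.1,"tz":0,"rx":0,"ry":0,"rz":0},{"fingers":5,"tx":-1,"ty":-0.1,"tz":0,"rx":0,"ry":0,"rz":0},{"fingers":5,"tx":-1,"ty":0,"tz":0,"rx":0,"ry":0,"rz":0},{"fingers":5,"tx":0,"ty":0,"tz":0,"rx":0,"ry":0,"rz":0},{"fingers":5,"tx":0,"ty":0,"tz":0,"rx":0,"ry":0,"rz":0},{"fingers":5,"tx":0,"ty":0,"tz":0,"rx":0,"ry":0,"rz":0}]' 20; python3 -c "
from h import *
print(onz('top',165+197/3.4-.35,125+346/3.4-.35,54))"
```

```text
clock: 7.75
ee_pos: [431.5, 87.1, 108.8]
tcp_rot: [0.999, 0.04, 0.001, -0.0]
contact_force: [5.0, 0.9, 4.6]
grip_width: 0.133
[544.99434365  59.01837509  54.        ]
```

```bash
python3 -m pendant '[{"fingers":5,"tx":-1,"ty":-0.1,"tz":0,"rx":0,"ry":0,"rz":0},{"fingers":5,"tx":-1,"ty":-0.1,"tz":0,"rx":0,"ry":0,"rz":0},{"fingers":5,"tx":-1,"ty":0,"tz":0,"rx":0,"ry":0,"rz":0},{"fingers":5,"tx":-1,"ty":-0.1,"tz":0,"rx":0,"ry":0,"rz":0},{"fingers":5,"tx":0,"ty":0,"tz":0,"rx":0,"ry":0,"rz":0},{"fingers":5,"tx":0,"ty":0,"tz":0,"rx":0,"ry":0,"rz":0},{"fingers":5,"tx":0,"ty":0,"tz":0,"rx":0,"ry":0,"rz":0},{"fingers":5,"tx":0,"ty":0,"tz":0,"rx":0,"ry":0,"rz":0},{"fingers":5,"tx":0,"ty":0,"tz":0,"rx":0,"ry":0,"rz":0},{"fingers":5,"tx":0,"ty":0,"tz":0,"rx":0,"ry":0,"rz":0}]' 20
```

```text
clock: 9.0
ee_pos: [430.9, 87.1, 108.9]
tcp_rot: [0.999, 0.04, 0.006, -0.001]
contact_force: [17.1, 2.8, -10.2]
grip_width: 0.128
```

Force rose to 17 N with no motion, so the tray is at its stop. I'll let go and rise.

```bash
python3 -m pendant '[{"fingers":40,"tx":2,"ty":0,"tz":0,"rx":0,"ry":0,"rz":0},{"fingers":40,"tx":0,"ty":0,"tz":0,"rx":0,"ry":0,"rz":0},{"fingers":40,"tx":0,"ty":0,"tz":0,"rx":0,"ry":0,"rz":0},{"fingers":40,"tx":0,"ty":0,"tz":20,"rx":0,"ry":0,"rz":0},{"fingers":40,"tx":0,"ty":0,"tz":30,"rx":0,"ry":0,"rz":0},{"fingers":60,"tx":0,"ty":0,"tz":30,"rx":0,"ry":0,"rz":0},{"fingers":60,"tx":10,"ty":-30,"tz":15,"rx":0,"ry":0,"rz":-0.05},{"fingers":60,"tx":20,"ty":-35,"tz":0,"rx":0,"ry":0,"rz":-0.1},{"fingers":60,"tx":30,"ty":-40,"tz":0,"rx":0,"ry":0,"rz":-0.1},{"fingers":60,"tx":20,"ty":-40,"tz":0,"rx":0,"ry":0,"rz":0}]' 20; python3 - <<'E'
from h import *
s=read_state();print(s["ee_pos"],s["contact_force"])
im=vision.snapshot("side"); cv2.imwrite("pics/s3.png",cv2.resize(im[180:330,155:335,::-1],None,fx=4,fy=4,interpolation=cv2.INTER_CUBIC))
im=vision.snapshot("top"); cv2.imwrite("pics/t3.png",cv2.resize(im[150:290,160:320,::-1],None,fx=4,fy=4,interpolation=cv2.INTER_CUBIC))
E
```

```text
clock: 10.25
ee_pos: [508.7, -61.2, 202.7]
tcp_rot: [0.996, -0.087, -0.001, 0.001]
contact_force: [0.3, 0.4, -0.0]
grip_width: 0.598
[508.69187382 -61.24524    202.66815508] [ 0.32727769  0.41218998 -0.01164482]
```

View pics/s3.png

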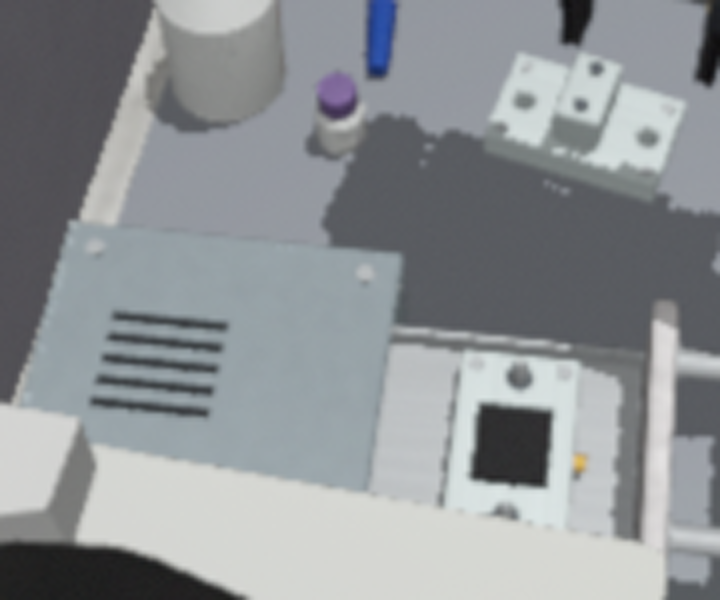

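View pics/t3.png

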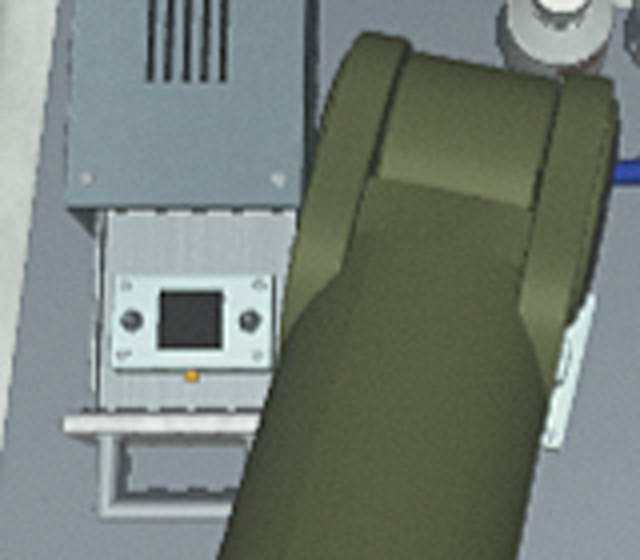

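The lower half is fully visible: dowels at top crop (132,321) and (250,320), pad at (191,319). In the side view the dowels are at (520,376) and (506,512). I'll measure the target from these.

```bash
python3 - <<'E'
from h import *
np.set_printoptions(precision=1,suppress=True)
T=lambda X,Y:(160+X/4-.375,150+Y/4-.375)
S=lambda X,Y:(155+X/4-.375,180+Y/4-.375)
for n,F in (("t3",T),("s3",S)):
    im=cv2.imread(f"pics/{n}.png"); g=cv2.cvtColor(im,cv2.COLOR_BGR2GRAY); m=(g<60).astype(np.uint8)
    box=(150,280,230,358) if n=="t3" else (460,395,560,495)
    k=np.zeros_like(m);k[box[1]:box[3],box[0]:box[2]]=m[box[1]:box[3],box[0]:box[2]]
    c=max(cv2.findContours(k,cv2.RETR_EXTERNAL,cv2.CHAIN_APPROX_NONE)[0],key=cv2.contourArea); r=cv2.minAreaRect(c)
    q=r[0]; print(n,"pad px",q,r[1:], onz("top" if n=="t3" else "side",*F(*q),43))
C=[onz("top",*T(*q),38) for q in [(117,275),(272,276),(273,368),(113,368)]]
print(C,sum(C)/4,[np.linalg.norm(C[i]-C[i-1]) for i in range(4)])
for z in (50,54):
  D=[onz("top",*T(*q),z) for q in [(132,320),(250,319.5)]]
  d=D[0]-D[1];print("dowels",D,(D[0]+D[1])/2,np.linalg.norm(d),np.arctan2(-d[0],d[1]))
  D=[onz("side",*S(*q),z) for q in [(506,510),(520,375)]]
  d=D[0]-D[1];print("dowels side",D,(D[0]+D[1])/2,np.linalg.norm(d),np.arctan2(-d[0],d[1]))
E
python3 - <<'E'
import cv2
for n,b in (("t3",(100,260,290,385)),("s3",(440,340,600,540))):
    im=cv2.imread(f"pics/{n}.png"); cv2.imwrite(f"pics/{n}z.png",cv2.resize(im[b[1]:b[3],b[0]:b[2]],None,fx=3,fy=3))
E
```

```text
t3 pad px (190.00909423828125, 319.5001525878906) ((59.15385437011719, 54.04560852050781), 1.0416266918182373) [537.5  94.1  43. ]
s3 pad px (511.7376403808594, 445.623779296875) ((68.25955200195312, 70.74714660644531), 5.7105937004089355) [539.6  95.8  43. ]
[array([560.7, 138.6,  38. ]), array([566.4,  51.6,  38. ]), array([514.4,  46. ,  38. ]), array([507.9, 134.8,  38. ])] [537.4  92.7  38. ] [np.float64(52.86188614868026), np.float64(87.17094238632257), np.float64(52.34540652312837), np.float64(89.03304568885702)]
dowels [array([533.7, 125. ,  50. ]), array([538.7,  59.9,  50. ])] [536.2  92.4  50. ] 65.27820826337758 0.07722068956109332
dowels side [array([536.7, 127.9,  50. ]), array([541.3,  65.4,  50. ])] [539.   96.6  50. ] 62.67630350715272 0.07383060240068827
dowels [array([533. , 124.2,  54. ]), array([538. ,  59.4,  54. ])] [535.5  91.8  54. ] 65.03505596959731 0.07722068956109363
dowels side [array([536.4, 129.5,  54. ]), array([541. ,  67.3,  54. ])] [538.7  98.4  54. ] 62.32172001145561 0.0738306024006897
```

View pics/t3z.png

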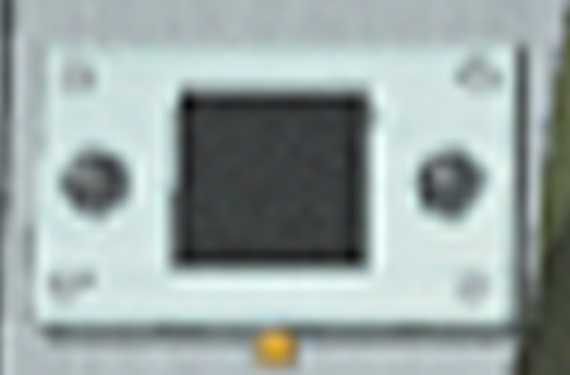

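View pics/s3z.png

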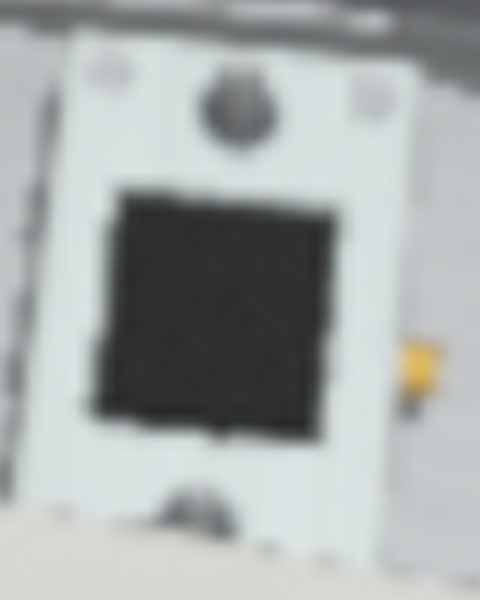

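The displacement between the halves is consistent in both cameras, about (+4.9, +191.4), and both the station geometry and the dowel spacing (65.2) agree. Next: above the grip block, part way down.

```bash
python3 -m pendant '[{"fingers":60,"tx":12,"ty":-18,"tz":0,"rx":0,"ry":0,"rz":0},{"fingers":60,"tx":12,"ty":-18,"tz":0,"rx":0,"ry":0,"rz":0},{"fingers":60,"tx":0,"ty":0,"tz":-20,"rx":0,"ry":0,"rz":0},{"fingers":60,"tx":0,"ty":0,"tz":-25,"rx":0,"ry":0,"rz":0},{"fingers":60,"tx":0,"ty":0,"tz":-20,"rx":0,"ry":0,"rz":0},{"fingers":60,"tx":0,"ty":0,"tz":-15,"rx":0,"ry":0,"rz":0},{"fingers":60,"tx":0,"ty":0,"tz":0,"rx":0,"ry":0,"rz":0},{"fingers":60,"tx":0,"ty":0,"tz":0,"rx":0,"ry":0,"rz":0},{"fingers":60,"tx":0,"ty":0,"tz":0,"rx":0,"ry":0,"rz":0},{"fingers":60,"tx":0,"ty":0,"tz":0,"rx":0,"ry":0,"rz":0}]' 25; python3 - <<'E'
from h import *
im=vision.snapshot("side"); cv2.imwrite("pics/s4.png",cv2.resize(im[160:260,230:370,::-1],None,fx=5,fy=5,interpolation=cv2.INTER_CUBIC))
E
```

```text
clock: 11.6
ee_pos: [533.2, -94.5, 123.9]
tcp_rot: [0.996, -0.085, 0.001, -0.0]
contact_force: [0.6, 0.2, 0.5]
grip_width: 0.598
```

View pics/s4.png

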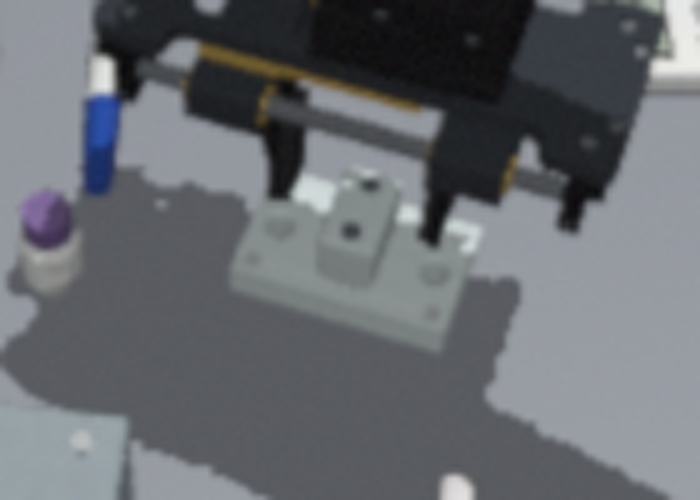

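The fingers straddle the block (side crop (285,190) and (435,235)). I'll correct y by −3.5, descend and close.

```bash
python3 -m pendant '[{"fingers":60,"tx":0,"ty":-3.5,"tz":-8,"rx":0,"ry":0,"rz":0},{"fingers":60,"tx":0,"ty":0,"tz":-9,"rx":0,"ry":0,"rz":0},{"fingers":60,"tx":0,"ty":0,"tz":-9,"rx":0,"ry":0,"rz":0},{"fingers":60,"tx":0,"ty":0,"tz":-8,"rx":0,"ry":0,"rz":0},{"fingers":60,"tx":0,"ty":0,"tz":0,"rx":0,"ry":0,"rz":0},{"fingers":10,"tx":0,"ty":0,"tz":0,"rx":0,"ry":0,"rz":0},{"fingers":10,"tx":0,"ty":0,"tz":0,"rx":0,"ry":0,"rz":0},{"fingers":10,"tx":0,"ty":0,"tz":0,"rx":0,"ry":0,"rz":0},{"fingers":10,"tx":0,"ty":0,"tz":0,"rx":0,"ry":0,"rz":0},{"fingers":10,"tx":0,"ty":0,"tz":0,"rx":0,"ry":0,"rz":0}]' 40
```

```text
clock: 12.9
ee_pos: [533.0, -97.9, 89.5]
tcp_rot: [0.996, -0.085, 0.0, -0.0]
contact_force: [0.1, 0.2, 0.5]
grip_width: 0.271
```

Opening is 23.6 mm, so the block is held. Lift, then carry over while turning −1.326 rad.

```bash
python3 -m pendant '[{"fingers":10,"tx":0,"ty":0,"tz":10,"rx":0,"ry":0,"rz":0},{"fingers":10,"tx":0,"ty":0,"tz":25,"rx":0,"ry":0,"rz":0},{"fingers":10,"tx":0,"ty":0,"tz":30,"rx":0,"ry":0,"rz":0},{"fingers":10,"tx":0,"ty":0,"tz":30,"rx":0,"ry":0,"rz":0},{"fingers":10,"tx":0,"ty":0,"tz":10,"rx":0,"ry":0,"rz":0},{"fingers":10,"tx":0,"ty":10,"tz":0,"rx":0,"ry":0,"rz":-0.1},{"fingers":10,"tx":0,"ty":15,"tz":0,"rx":0,"ry":0,"rz":-0.12},{"fingers":10,"tx":0,"ty":20,"tz":0,"rx":0,"ry":0,"rz":-0.12},{"fingers":10,"tx":0,"ty":20,"tz":0,"rx":0,"ry":0,"rz":-0.12},{"fingers":10,"tx":0,"ty":20,"tz":0,"rx":0,"ry":0,"rz":-0.12}]' 40
python3 -m pendant '[{"fingers":10,"tx":1,"ty":20,"tz":0,"rx":0,"ry":0,"rz":-0.12},{"fingers":10,"tx":1,"ty":20,"tz":0,"rx":0,"ry":0,"rz":-0.12},{"fingers":10,"tx":1,"ty":20,"tz":0,"rx":0,"ry":0,"rz":-0.12},{"fingers":10,"tx":1,"ty":20,"tz":0,"rx":0,"ry":0,"rz":-0.12},{"fingers":10,"tx":0.7,"ty":15,"tz":0,"rx":0,"ry":0,"rz":-0.12},{"fingers":10,"tx":0,"ty":11,"tz":0,"rx":0,"ry":0,"rz":-0.12},{"fingers":10,"tx":0,"ty":0,"tz":0,"rx":0,"ry":0,"rz":-0.026},{"fingers":10,"tx":0,"ty":0,"tz":0,"rx":0,"ry":0,"rz":0},{"fingers":10,"tx":0,"ty":0,"tz":0,"rx":0,"ry":0,"rz":0},{"fingers":10,"tx":0,"ty":0,"tz":0,"rx":0,"ry":0,"rz":0}]' 40
python3 - <<'E'
from h import *
for n in ("side","top"):
  im=vision.snapshot(n); cv2.imwrite(f"pics/{n}5.png",im[:,:,::-1])
  b=(210,190,350,330) if n=="side" else (160,150,300,290)
  cv2.imwrite(f"pics/{n[0]}5z.png",cv2.resize(im[b[1]:b[3],b[0]:b[2],::-1],None,fx=4,fy=4,interpolation=cv2.INTER_CUBIC))
s=read_state(); print(s["ee_pos"],s["tcp_rot"],s["contact_force"],s["moment"],2*np.arctan2(s["tcp_rot"][1],s["tcp_rot"][0]))
E
```

```text
clock: 14.15
ee_pos: [532.1, -12.3, 193.4]
tcp_rot: [0.93, -0.369, -0.001, 0.0]
contact_force: [-0.2, -1.0, -1.9]
grip_width: 0.269
clock: 15.4
ee_pos: [537.5, 92.5, 194.3]
tcp_rot: [0.733, -0.681, 0.0, 0.0]
contact_force: [0.1, 0.3, -2.0]
grip_width: 0.274
[537.51288789  92.71387901 194.32276854] [ 7.32642934e-01 -6.80613203e-01  6.57620165e-06  1.11542321e-05] [ 0.22454999 -0.17683405 -1.80801972] [-0.06455222  0.22235625 -0.00220503] -1.4971985659923883
```

View pics/s5z.png

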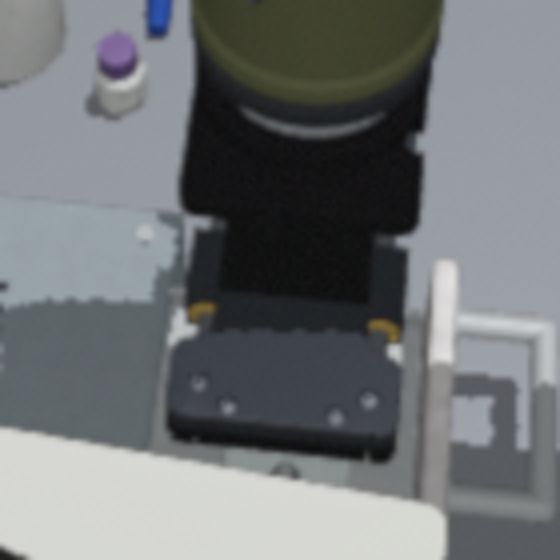

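View pics/t5z.png

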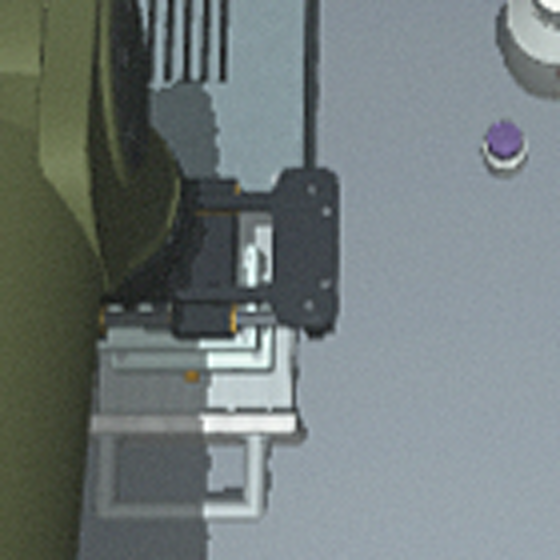

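The top view shows the front-right corner of the held plate above the lower half, near crop (270,350). I'll compare it with where it should project if the grasp offset is zero.

```bash
python3 - <<'E'
from h import *
np.set_printoptions(precision=1,suppress=True)
im=cv2.imread("pics/top5.png")
x0,y0=205,215
z=cv2.resize(im[y0:y0+35,x0:x0+40],None,fx=16,fy=16,interpolation=cv2.INTER_CUBIC); 
a=0.0736
R=np.array([[np.cos(a),-np.sin(a)],[np.sin(a),np.cos(a)]])
for z_,c,col in ((120.8,(537.5,92.7),(0,0,255)),(104.8,(537.5,92.7),(0,255,0)),(38,(537.3,93.1),(255,0,0))):
    pts=[]
    for l in ((27,-45),(-27,-45),(-27,45)):
        p=proj("top",np.r_[np.array(c)+R@np.array(l),z_]); pts.append(p); print(z_,l,p)
    cv2.polylines(z,[np.array([((u-x0+.5)*16,(v-y0+.5)*16) for u,v in pts],np.int32)],False,col,1)
cv2.imwrite("pics/t5o.png",z)
E
```

```text
120.8 (27, -45) (np.float64(224.41345934327117), np.float64(210.12099390218404))
120.8 (-27, -45) (np.float64(223.78078149133108), np.float64(235.6557924769274))
120.8 (-27, 45) (np.float64(180.1168070597497), np.float64(235.68896845716213))
104.8 (27, -45) (np.float64(225.24632535476536), np.float64(211.76394778885629))
104.8 (-27, -45) (np.float64(224.63272841587235), np.float64(236.93062997377348))
104.8 (-27, 45) (np.float64(181.63114671718512), np.float64(236.9640525221089))
38 (27, -45) (np.float64(228.2843847476526), np.float64(218.1969173720832))
38 (-27, -45) (np.float64(227.73984759687454), np.float64(241.9363283122667))
38 (-27, 45) (np.float64(187.29800713655192), np.float64(241.9705304447867))
```

View pics/t5o.png

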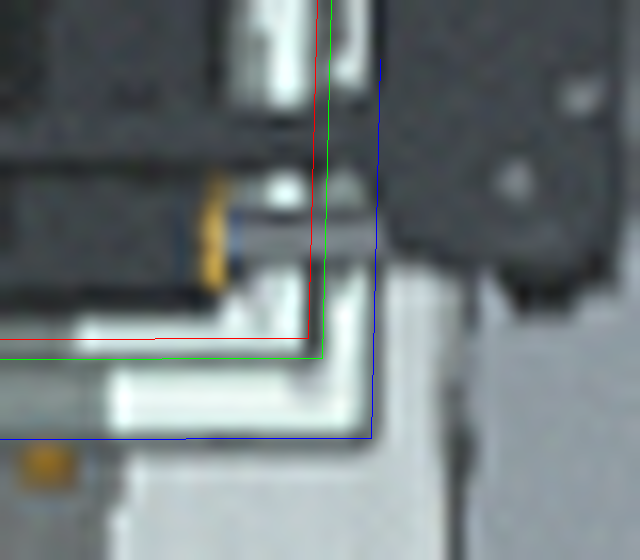

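```bash
python3 - <<'E'
from h import *
g=cv2.cvtColor(cv2.imread("pics/top5.png"),cv2.COLOR_BGR2GRAY)
print("rows 228..246; cols 211..223"); print(g[228:246,211:224])
print("cols 216..236, rows 231..242");print(g[231:242,216:236])
E
```

```text
rows 228..246; cols 211..223
[[ 65  65  71  69  62  65  82 141  89  86  83  77  84]
 [ 67  67  65  68  64  60  96 166 119 119 120 117 120]
 [ 67  62  64  70  66  60  82 155 123 121 120 118 118]
 [ 67  67  69  64  69  62  93 162  67  89 115 129 124]
 [ 63  64  67  65  59  58  78 139  79 112 183 199 204]
 [ 38  41  42  42  44  35  36  79 155 161 202 217 236]
 [ 82  80  80  81  76  82  75 119 225 206 191 235 228]
 [190 188 189 190 193 188 184 196 236 219 195 239 225]
 [218 217 216 215 213 215 212 207 211 209 209 212 198]
 [119 134 128 130 135 130 123 124 132 129 134 133 122]
 [135 213 202 203 201 203 205 203 206 205 206 201 163]
 [164 251 243 240 239 241 240 241 240 240 241 239 205]
 [158 249 239 236 237 238 239 239 238 241 239 239 230]
 [147 230 223 216 217 219 216 216 217 215 220 220 223]
 [ 99 124 125 121 121 118 118  99 104 107 119 121 120]
 [ 91 105 160 153 151 154 151 152 151 156 152 151 153]
 [110 135 214 205 202 211 207 206 203 208 205 205 208]
 [105 132 211 201 200 205 201 199 198 199 196 202 200]]
cols 216..236, rows 231..242
[[ 62  93 162  67  89 115 129 124  65  89  92 122  
[... 184 characters left out ...]
 177 144
   92 163]
 [ 82  75 119 225 206 191 235 228  68 170 253 205 117 207 202 202 168 137
   86 162]
 [188 184 196 236 219 195 239 225  69 167 251 198 112 201 198 201 166 137
  104 157]
 [215 212 207 211 209 209 212 198  72 163 251 194 114 200 200 200 169 135
  136 157]
 [130 123 124 132 129 134 133 122 111 183 243 183 113 206 202 200 156 135
  132 155]
 [203 205 203 206 205 206 201 163 168 209 239 184 116 203 203 202 150 125
  134 154]
 [241 240 241 240 240 241 239 205 197 217 236 185 117 205 204 197 138  99
  137 155]
 [238 239 239 238 241 239 239 230 223 235 245 180 116 208 202 200 142 103
  138 157]
 [219 216 216 217 215 220 220 223 224 224 218 151 118 206 206 201 147  94
  123 159]]
```

```bash
python3 - <<'E'
from h import *
im=cv2.imread("pics/side5.png")
x0,y0=245,262
z=cv2.resize(im[y0:y0+55,x0:x0+75],None,fx=10,fy=10,interpolation=cv2.INTER_CUBIC); 
a=0.0736
R=np.array([[np.cos(a),-np.sin(a)],[np.sin(a),np.cos(a)]])
for z_,c,col in ((120.8,(537.5,92.7),(0,0,255)),(104.8,(537.5,92.7),(0,255,0)),(38,(537.3,93.1),(255,0,0))):
    pts=[]
    for l in ((27,45),(27,-45),(-27,-45),(-27,45),(27,45)):
        p=proj("side",np.r_[np.array(c)+R@np.array(l),z_]); pts.append(p)
    cv2.polylines(z,[np.array([((u-x0+.5)*10,(v-y0+.5)*10) for u,v in pts],np.int32)],False,col,1)
cv2.imwrite("pics/s5o.png",z)
E
```

```text
(no output)
```

View pics/s5o.png

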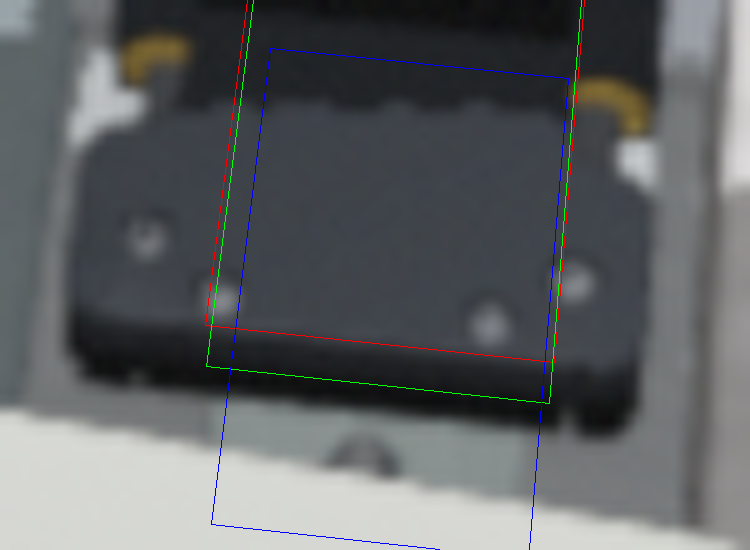

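The lower half sits ~1 mm further +x than assumed. The held plate seems ~1.5 mm toward −x of the TCP. I'll correct by +2 mm in x, go lower to just above the dowels and compare edges again.

```bash
python3 -m pendant '[{"fingers":10,"tx":2,"ty":0.3,"tz":-8,"rx":0,"ry":0,"rz":0},{"fingers":10,"tx":0,"ty":0,"tz":-10,"rx":0,"ry":0,"rz":0},{"fingers":10,"tx":0,"ty":0,"tz":-10,"rx":0,"ry":0,"rz":0},{"fingers":10,"tx":0,"ty":0,"tz":-9,"rx":0,"ry":0,"rz":0},{"fingers":10,"tx":0,"ty":0,"tz":-6,"rx":0,"ry":0,"rz":0},{"fingers":10,"tx":0,"ty":0,"tz":0,"rx":0,"ry":0,"rz":0},{"fingers":10,"tx":0,"ty":0,"tz":0,"rx":0,"ry":0,"rz":0},{"fingers":10,"tx":0,"ty":0,"tz":0,"rx":0,"ry":0,"rz":0},{"fingers":10,"tx":0,"ty":0,"tz":0,"rx":0,"ry":0,"rz":0},{"fingers":10,"tx":0,"ty":0,"tz":0,"rx":0,"ry":0,"rz":0}]' 40
python3 - <<'E'
from h import *
s=read_state(); p=s["ee_pos"]; print(p,2*np.arctan2(s["tcp_rot"][1],s["tcp_rot"][0]),s["contact_force"])
im=vision.snapshot("top"); cv2.imwrite("pics/top6.png",im[:,:,::-1]); im=cv2.imread("pics/top6.png")
sd=vision.snapshot("side"); cv2.imwrite("pics/side6.png",sd[:,:,::-1])
x0,y0=195,212
z=cv2.resize(im[y0:y0+40,x0:x0+50],None,fx=14,fy=14,interpolation=cv2.INTER_NEAREST)
a=0.0736;R=np.array([[np.cos(a),-np.sin(a)],[np.sin(a),np.cos(a)]])
u=p[2]-89.5
for z_,c,col in ((u+16,p[:2],(0,0,255)),(u,p[:2],(0,255,0)),(38,(538.2,93.1),(255,0,0))):
    pts=[]
    for l in ((27,-45),(-27,-45),(-27,45)):
        q=proj("top",np.r_[np.array(c)+R@np.array(l),z_]); pts.append(q)
    print(z_,pts[1],pts[2])
    cv2.polylines(z,[np.array([((a_-x0+.5)*14,(v-y0+.5)*14) for a_,v in pts],np.int32)],False,col,1)
cv2.imwrite("pics/t6o.png",z)
g=cv2.cvtColor(im,cv2.COLOR_BGR2GRAY); print(g[228:246,205:236])
E
```

```text
clock: 16.75
ee_pos: [539.5, 93.4, 151.4]
tcp_rot: [0.733, -0.681, 0.0, -0.0]
contact_force: [0.7, 0.4, -1.3]
grip_width: 0.269
[539.54788392  93.39267006 151.4277586 ] -1.4969488014649228 [ 0.65792801  0.43105351 -1.3266296 ]
77.9277585988313 (np.float64(225.77835701277803), np.float64(238.0244966324115)) (np.float64(183.86297652664712), np.float64(238.05770230032266))
61.9277585988313 (np.float64(226.5676539557126), np.float64(239.21461481744927)) (np.float64(185.2630464402054), np.float64(239.24800905500933))
38 (np.float64(227.77871065844585), np.float64(241.5375573133434)) (np.float64(187.3441193208201), np.float64(241.57153288181152))
[[ 56  42  50  51  50  55  51  46  56  52  57  50  50  42  43  43  46  52
   62  85  82  49  59  63  70  63  70  72  69  70  72]
 [ 96  41  53  50  53  51  56  56  57  57  58  54  50  52  59  70  83 110
  118 143 132  79 110  68  95  71  66  69  74  71  64]
 [ 95  49  69  69  67  73  63  65  69  70  65  68  68  67  77  96 109 124
  123 121 116  94 116  79 102  79  70  69  67  72  66]
 [ 54  49  68  69  64  65  62  68  65  65  64  67  68  61  76 10
[... 1171 characters left out ...]
  186 177 175 173 135 120 203 200 198 139 100 136 152]
 [124 128 129 124 121 148 228 226 226 225 226 225 225 220 226 224 225 229
  226 228 234 221 157 118 204 200 198 145  93 125 157]
 [ 99  97 105 104  95  97 115 124 120 122 119 123 122 102 107 111 118 126
  121 121 122 119  97 141 201 203 197 143  75  92 157]
 [ 97  96 108 101  82 111 156 147 151 152 143 152 155 156 147 153 148 149
  151 147 146 151 156 182 201 199 197 150  73  96 162]
 [108  98 100  96  85 140 209 202 201 202 206 209 202 204 200 204 203 200
  208 209 206 205 201 195 196 195 203 172  72 112 156]
 [110 106 101 103  89 133 207 197 196 197 197 201 200 199 194 196 198 195
  199 200 196 199 194 194 197 200 203 175  75 142 156]]
```

View pics/t6o.png

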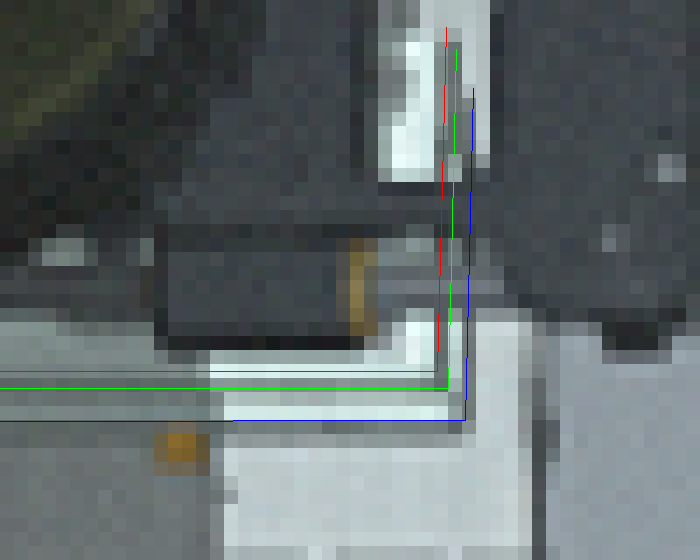

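View pics/side6.png

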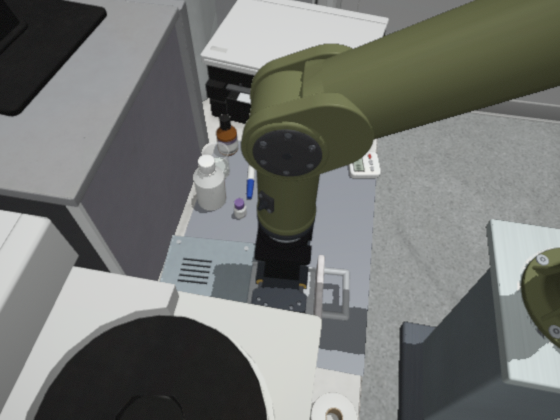

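At this height the held plate's edges (row 239, col 226) and the lower half's (row 242, col 228) both agree with a common centre near (538.3, 93.6). That is within about 0.3 mm, with parallel edges. Lowering onto the dowels.

```bash
python3 -m pendant '[{"fingers":10,"tx":0,"ty":0,"tz":-3,"rx":0,"ry":0,"rz":0},{"fingers":10,"tx":0,"ty":0,"tz":-3,"rx":0,"ry":0,"rz":0},{"fingers":10,"tx":0,"ty":0,"tz":-1.5,"rx":0,"ry":0,"rz":0},{"fingers":10,"tx":0,"ty":0,"tz":-1.5,"rx":0,"ry":0,"rz":0},{"fingers":10,"tx":0,"ty":0,"tz":-1.5,"rx":0,"ry":0,"rz":0},{"fingers":10,"tx":0,"ty":0,"tz":-1.5,"rx":0,"ry":0,"rz":0},{"fingers":10,"tx":0,"ty":0,"tz":-1,"rx":0,"ry":0,"rz":0},{"fingers":10,"tx":0,"ty":0,"tz":-1,"rx":0,"ry":0,"rz":0},{"fingers":10,"tx":0,"ty":0,"tz":0,"rx":0,"ry":0,"rz":0},{"fingers":10,"tx":0,"ty":0,"tz":0,"rx":0,"ry":0,"rz":0}]' 40; python3 -c "
from h import *
s=read_state();print(s['ee_pos'],s['contact_force'],s['moment'])"
```

```text
clock: 18.1
ee_pos: [539.5, 93.4, 137.3]
tcp_rot: [0.733, -0.681, 0.0, 0.0]
contact_force: [-0.2, 0.7, -2.3]
grip_width: 0.266
[539.53267813  93.35034329 137.33225556] [-0.15058859  0.65112454 -2.34118577] [-0.05622767  0.20582798  0.00722213]
```

The underside is 6 mm below the dowel tips with no side force, so both holes are on. Pressing down.

```bash
python3 -m pendant '[{"fingers":10,"tx":0,"ty":0,"tz":-1.5,"rx":0,"ry":0,"rz":0},{"fingers":10,"tx":0,"ty":0,"tz":-1.5,"rx":0,"ry":0,"rz":0},{"fingers":10,"tx":0,"ty":0,"tz":-1.5,"rx":0,"ry":0,"rz":0},{"fingers":10,"tx":0,"ty":0,"tz":-1,"rx":0,"ry":0,"rz":0},{"fingers":10,"tx":0,"ty":0,"tz":-1,"rx":0,"ry":0,"rz":0},{"fingers":10,"tx":0,"ty":0,"tz":-1,"rx":0,"ry":0,"rz":0},{"fingers":10,"tx":0,"ty":0,"tz":-1,"rx":0,"ry":0,"rz":0},{"fingers":10,"tx":0,"ty":0,"tz":-1,"rx":0,"ry":0,"rz":0},{"fingers":10,"tx":0,"ty":0,"tz":0,"rx":0,"ry":0,"rz":0},{"fingers":10,"tx":0,"ty":0,"tz":0,"rx":0,"ry":0,"rz":0}]' 45; python3 -c "
from h import *
s=read_state();print(s['ee_pos'],s['contact_force'],s['moment'])"
```

```text
clock: 19.35
ee_pos: [539.6, 93.4, 128.1]
tcp_rot: [0.733, -0.681, -0.0, -0.0]
contact_force: [-2.4, -0.4, 5.5]
grip_width: 0.27
[539.57024875  93.36669464 128.09004732] [-2.39799454 -0.42732795  5.45429395] [-0.1784298   0.72983249  0.00641064]
```

```bash
python3 -m pendant '[{"fingers":10,"tx":0,"ty":0,"tz":-0.5,"rx":0,"ry":0,"rz":0},{"fingers":10,"tx":0,"ty":0,"tz":-0.5,"rx":0,"ry":0,"rz":0},{"fingers":10,"tx":0,"ty":0,"tz":-0.5,"rx":0,"ry":0,"rz":0},{"fingers":10,"tx":0,"ty":0,"tz":-0.5,"rx":0,"ry":0,"rz":0},{"fingers":10,"tx":0,"ty":0,"tz":-0.5,"rx":0,"ry":0,"rz":0},{"fingers":10,"tx":0,"ty":0,"tz":-0.5,"rx":0,"ry":0,"rz":0},{"fingers":10,"tx":0,"ty":0,"tz":0,"rx":0,"ry":0,"rz":0},{"fingers":10,"tx":0,"ty":0,"tz":0,"rx":0,"ry":0,"rz":0},{"fingers":10,"tx":0,"ty":0,"tz":0,"rx":0,"ry":0,"rz":0},{"fingers":10,"tx":0,"ty":0,"tz":0,"rx":0,"ry":0,"rz":0}]' 45; python3 -c "
from h import *
s=read_state();print(s['ee_pos'],s['contact_force'],s['moment'])"
```

```text
clock: 20.6
ee_pos: [541.7, 93.5, 127.5]
tcp_rot: [0.733, -0.681, 0.001, -0.002]
contact_force: [-2.7, -0.6, 15.8]
grip_width: 0.273
[541.74814093  93.46304348 127.46171043] [-2.65459119 -0.59129473 15.79004643] [-0.40494426  0.83665394  0.01300973]
```

The halves have met: z stopped at 127.5 as predicted, at 16 N. The arm gave ~2 mm in +x with the tray, so I'll ease that back and check by picture.

```bash
python3 -m pendant '[{"fingers":10,"tx":-0.5,"ty":0,"tz":0,"rx":0,"ry":0,"rz":0},{"fingers":10,"tx":-0.5,"ty":0,"tz":0,"rx":0,"ry":0,"rz":0},{"fingers":10,"tx":-0.5,"ty":0,"tz":0,"rx":0,"ry":0,"rz":0},{"fingers":10,"tx":-0.5,"ty":0,"tz":0,"rx":0,"ry":0,"rz":0},{"fingers":10,"tx":-0.5,"ty":0,"tz":0,"rx":0,"ry":0,"rz":0},{"fingers":10,"tx":-0.5,"ty":0,"tz":0,"rx":0,"ry":0,"rz":0},{"fingers":10,"tx":0,"ty":0,"tz":0,"rx":0,"ry":0,"rz":0},{"fingers":10,"tx":0,"ty":0,"tz":0,"rx":0,"ry":0,"rz":0},{"fingers":10,"tx":0,"ty":0,"tz":0,"rx":0,"ry":0,"rz":0},{"fingers":10,"tx":0,"ty":0,"tz":0,"rx":0,"ry":0,"rz":0}]' 45; python3 - <<'E'
from h import *
s=read_state();p=s["ee_pos"];print(p,s['contact_force'],s['moment'],s["tcp_rot"])
im=vision.snapshot("top"); cv2.imwrite("pics/top7.png",im[:,:,::-1]); 
cv2.imwrite("pics/t7z.png",cv2.resize(im[190:260,180:260,::-1],None,fx=8,fy=8,interpolation=cv2.INTER_NEAREST))
sd=vision.snapshot("side"); cv2.imwrite("pics/s7z.png",cv2.resize(sd[180:330,180:360,::-1],None,fx=4,fy=4,interpolation=cv2.INTER_CUBIC))
g=cv2.cvtColor(im,cv2.COLOR_RGB2GRAY); print(g[232:248,210:236])
print(proj("top",[*(np.array([538.2,93.3])+[-27*.997+45*.0736,-27*.0736-45*.997]),54]))
E
```

```text
clock: 21.85
ee_pos: [540.2, 93.4, 127.6]
tcp_rot: [0.733, -0.681, 0.003, -0.003]
contact_force: [1.8, 0.4, 11.5]
grip_width: 0.276
[540.24137688  93.39017508 127.60458144] [ 1.7887051   0.43474484 11.46322898] [-0.32125323 -0.20739857  0.06474661] [ 0.73261713 -0.68062651  0.0027906  -0.00344985]
[[ 70  65  69  68  69  70  66  67  74  70  65  81 123  87  97  98  93  72
   75  87  87  76  61  71  70  73]
 [ 67  67  66  65  67  67  69  69  69  65  65  73 127 119 119 117 117 121
  122 122 126 118  53  70  69  70]
 [ 66  64  68  68  64  67  70  68  65  66  62  83 159 145 146 147 144 146
  146 148 148 141  66  68  73  69]
 [ 67  71  66  72  66  72  67  71  71  68  62  87 148  77  82  85  87  79
   83  90  85  82  78  64  60  64]
 [ 66  64  64  65  69  66  73  67  73  72  63  83 133  85 140 137 167  72
   95 147 148 149 123  97  69  87]
 [ 53  54  55  58  52  52  56  54  52  59  51  67 115 125 210 212 242  96
  131 211 209 202 158 134 112 139]
 [ 48  52  47  43  49  53  54  48  52  48  45  49 105 182 225 235 228  92
  125 204 202 198 151 123 137 158]
 [153 146 150 148 149 147 144 146 146 
[... 308 characters left out ...]
39 143 141 138 144 138 140 142 140 139 139 142 141 145
  168 197 198 201 141  73  95 157]
 [136 211 203 204 201 203 208 205 207 201 207 200 200 205 205 205 203 200
  197 198 199 198 154  66  91 158]
 [129 206 196 198 198 199 199 198 200 192 197 196 196 198 200 198 195 194
  191 192 198 202 169  70 108 159]
 [131 202 195 198 190 194 196 196 196 194 195 198 192 194 199 192 196 187
  192 197 200 202 170  77 138 156]
 [128 199 197 193 195 193 200 196 194 191 198 195 195 198 200 193 195 192
  195 198 197 205 183  78 142 155]
 [124 201 194 199 195 195 195 195 189 191 195 194 195 197 197 196 196 189
  197 192 198 205 187  80 152 151]]
(np.float64(226.92837495939455), np.float64(240.39459402334344))
```

View pics/t7z.png

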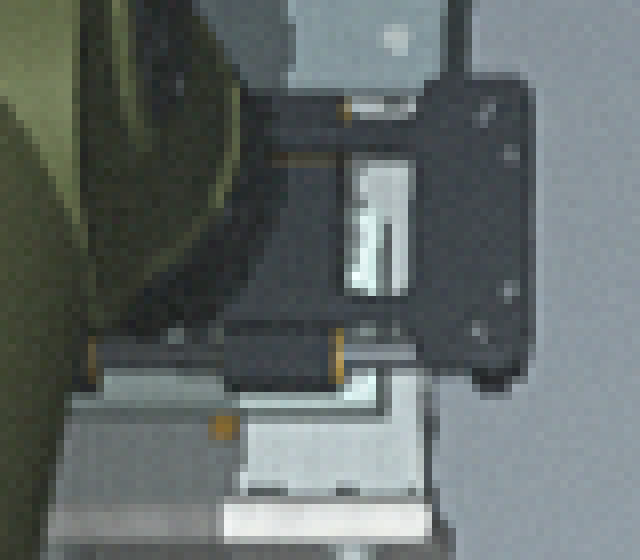

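View pics/s7z.png

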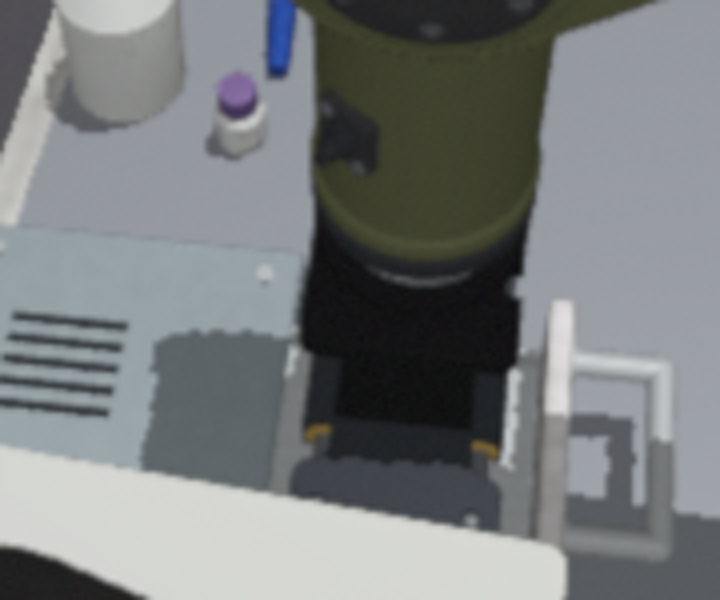

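The upper half sits flush over the lower one: a single merged front face at rows 240–242, with parallel edges. Vial and bottles are untouched and the tray is out. I'll hold one quiet second to confirm it is steady.

```bash
python3 -m pendant '[{"fingers":10,"tx":0,"ty":0,"tz":-0.5,"rx":0,"ry":0,"rz":0},{"fingers":10,"tx":0,"ty":0,"tz":0,"rx":0,"ry":0,"rz":0},{"fingers":10,"tx":0,"ty":0,"tz":0,"rx":0,"ry":0,"rz":0},{"fingers":10,"tx":0,"ty":0,"tz":0,"rx":0,"ry":0,"rz":0},{"fingers":10,"tx":0,"ty":0,"tz":0,"rx":0,"ry":0,"rz":0},{"fingers":10,"tx":0,"ty":0,"tz":0,"rx":0,"ry":0,"rz":0},{"fingers":10,"tx":0,"ty":0,"tz":0,"rx":0,"ry":0,"rz":0},{"fingers":10,"tx":0,"ty":0,"tz":0,"rx":0,"ry":0,"rz":0},{"fingers":10,"tx":0,"ty":0,"tz":0,"rx":0,"ry":0,"rz":0},{"fingers":10,"tx":0,"ty":0,"tz":0,"rx":0,"ry":0,"rz":0}]' 45; python3 - <<'E'
from h import *
s=read_state();print(s["ee_pos"],s['contact_force'],s['moment'],s["tcp_rot"])
im=vision.snapshot("top"); g=cv2.cvtColor(im,cv2.COLOR_RGB2GRAY); print(g[238:246,212:222]); 
a=cv2.cvtColor(cv2.imread("pics/top0.png"),cv2.COLOR_BGR2GRAY)
print("containers diff",cv2.absdiff(a,g)[135:195,275:380].max(), cv2.absdiff(a,g)[175:195,278:294].max())
E
```

```text
clock: 23.2
ee_pos: [540.3, 93.4, 127.5]
tcp_rot: [0.733, -0.681, 0.003, -0.004]
contact_force: [1.8, -1.5, 14.7]
grip_width: 0.275
[540.33507679  93.38978039 127.54394315] [ 1.75476023 -1.50959926 14.72128646] [-0.46131798  0.08020241  0.02685788] [ 0.73263725 -0.68060468  0.00273699 -0.00352628]
[[ 48  47  50  48  49  50  51  51  46  55]
 [145 147 144 148 147 147 149 144 145 145]
 [197 194 193 191 192 191 191 194 195 190]
 [110 109 107 109 106 106 109 111 107 108]
 [137 141 138 142 147 140 144 139 141 140]
 [202 204 202 203 207 204 204 200 205 204]
 [196 194 196 195 199 195 194 196 200 198]
 [197 197 193 194 196 202 196 193 197 194]]
containers diff 60 28
```

```bash
python3 -c "
from workcell import arm
print(arm.finish_job())"
```

```text
the job is handed in; nothing more can be done
None
```

The tray is out, and the upper half is on both dowels, pressed shut and still gripped. I handed the job in at about 23 s; no verdict is reported.

- **Tray:** I pulled it by the bar until the force rose to 17 N with no further travel. While I was pressing, the arm gave about 2 mm toward the station and I eased most of that back. In the last picture the lower half stands about 1 mm short of the stop, well inside the 10 mm allowed.
- **Fit:** I gripped the block across its 24 mm sides (23.6 mm opening). The top camera showed it about 1 mm off the tool centre. I corrected for that and lowered it over both dowels without side force.
- **Pressed shut:** The TCP stopped at z = 127.5 mm, the height worked out for the halves meeting. The push was about 15 N and stayed steady over the last second, with the grip at 45 N. Tool tilt was about 0.009 rad, and the picture shows the two front faces merged with parallel edges.
- **Disagreements:** The side camera read x about 2 mm higher than the top camera, so I relied on differences within one view. The held plate was hidden from the side camera, so the final fit rests on the top view, the TCP height and the force.
- **Containers and vial:** They look unmoved in the pictures. A before/after pixel difference around the containers reached 60 at most. I took this for noise or shadow and did not check further.

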